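# Shut, pin and squeeze a clamshell jig

### The job

Swing the hinged half of the grey clamshell jig shut around the little orange-handled tool, then take the red-headed pin from its black block and push it down fully home through the aligned holes at the jig's free end. Then let go of the pin and pinch the two halves together between the fingers, one finger on each blue pad, and finish while still squeezing them shut. Handle everything gently, with about the lightest grip you have (20 to 30 N per finger) and no hard pushing, and leave the other things on the desk alone.

Things in the scene. Friction and masses are not known exactly. Their poses are not given: they have to be found in the camera images.
- jig: Aluminium foot (140x70x6 mm) of the grey clamshell jig, fixed to the desk. Origin on the desk, on the shut jig's parting line; x along the jig to the hinge (away from the robot), y to the fixed half, z up. Upright hinge axis at x +60. Shut halves: x -50 to +48, y -20 to +20, top 65 mm above the desk. A fixed orange tool handle (14 mm) stands in the groove at x +20, top at 76.
- fixed_half: Fixed half, on the jig's +y side; origin and axes as the jig. Blue pad on its outer face: x -28 to -2, z 23 to 63, surface at y +22 mm. Two lugs at its free end, each 30x24x12 mm, centred x -75, y 0, at z 12-24 and 40-52, with 10.5 mm holes, chamfered on top. 44 mm over both pads when shut.
- moving_half: Hinged half, 0.12 kg. Origin on the hinge axis at desk level; its -x axis runs along it to the free end. Inner face at y 0, outer face at y -20 mm, z 7 to 65; wall ends 110 mm from the hinge. Blue pad 62 to 88 mm from the hinge, surface y -22. Its tongue (30x24x12 mm, z 26-38, 10.5 mm hole 135 mm from the hinge at y 0) goes between the fixed half's lugs.
- hinge_half (a joint): Angle of the hinged half, rad: 0 is fully shut (stop), grows as it opens toward the jig's -y side, 1.3 at most; starts 0.45 to 0.95. Light friction of 0.12 N m holds it where it is left; no spring.
- lug_hole (a point): Centre of the hole at the top of the upper lug of the fixed half, 52 mm above the desk, at jig x = -75 mm, y = 0; z up. The pin goes straight down here. The hole is open below: the home pin's foot hangs 10 mm above the desk.
- tongue_hole (a point): Centre of the hole at the top of the hinged half's tongue, 38 mm above the desk; lies under lug_hole when shut.
- pin: Locking pin, about 40 g, upright, at first standing in the black block's hole (tip 4 mm above the desk). Origin at the tip, z up along it. Steel shank 8 mm, 42 mm long, tapered foot; collar 20 mm across, 3 thick, on which it rests; red knob 18 mm across, 45 to 74 mm above the tip. Home in the jig, the collar lies on the upper lug.
- pin_block: Black block 44 x 44 x 46 mm, fixed to the desk, with the pin's parking hole (10.5 mm, 43 mm deep) in the middle. Origin at the centre of its underside.
- tape_roll: Bystander, loose: amber tape roll, 45 mm across, 12 high. Leave it alone.
- suction_cup: Bystander, loose: black suction cup, 42 mm across, 39 high with its ring. Leave it alone.
- tweezers: Bystander, loose: tweezers, 121 mm long, 9 high. Leave it alone.
- screw_box: Bystander, loose: clear screw box, 62 x 86 x 20 mm. Leave it alone.
- alcohol_pot: Bystander, loose: white solvent dispenser, 63 mm across, 83 high. Leave it alone.
- helping_hand: Bystander, loose: helping hand, two clips on a black foot, 71 x 123 x 78 mm. Leave it alone.
Things that resemble listed ones, but are neither listed nor needed, are in the scene too. There is more than one size of the pin; the job needs the larger.

How it is judged:
By the outcome, as a careful person would: the job done as asked, in the order asked, and still so for the second after the job is handed in, while the arm keeps its last pose, push and grip.
It also fails if it takes over 58 s, if anything falls off the work surface, if the arm or the gripper's body presses on something with over 40 N, if the wrist force passes 120 N, or if a joint passes its speed limit or range.

### The arm

A 7-joint arm with a two-finger parallel gripper is mounted at the origin on a cart in front of the work surface, level with it; the furniture and walls round the work are solid. World frame = base frame: x ahead of the robot, y to its left, z up, the work surface at z = 0. Lengths are in m, angles in degrees, forces in N, time in s.
With the tool pointing down it reaches from about 0.425 to 0.95 m from the base axis. Payload 16.7 kg.
Tool frame: the origin (TCP) lies between the finger pads, 19 mm behind the fingertips; this is the grasp point; z points along the fingers, y is the line along which they close (so a half turn about z gives the same grasp; the last joint's range is limited). The gripper opens to 94 mm and grips with 3 to 60 N. Pads are 16 mm wide; open, the fingers measure 119 mm over their backs; the gripper's body (75 mm by 177 mm) begins 78 mm behind the grasp point.
Start: joints at [-81.274, 24.414, 4.234, 92.017, -1.954, 63.644, -3.845], TCP at [0.201, 0.644, 0.224] pointing down, gripper open.
Joint ranges: [-163.25, 163.25], [-28.42, 122.38], [-70.27, 78.77], [12.13, 141.07], [-58.53, 238.53], [9.26, 117.41], [-156.51, 156.51]. Speed limits (degrees/s): [108.29, 108.29, 136.94, 136.94, 172.46, 172.46, 172.46].

### API

Orientations are given as a 3x3 rotation matrix whose columns are the frame's x, y, z axes.
In Python, from rig import * gives the robot as it stands.
- The arm moves only by the tool move_arm, never from a script. Its argument "deltas" is a list of rows, each a list of 3 entries, a list of its own where there are three numbers: the shift along the tool's x, y, z in parts of the range, where 1.0 means 80 cm, then the turn, a rotation vector about the tool's x, y, z in fractions of the full range, 1 being pi rad, then the finger opening in cm, from 0 to 9.4. A call has 1 to 10 rows; each row is the pose to reach, as a shift and turn from the pose commanded when the call began, along the tool's axes at that moment; what a row does not reach only later rows make up. A row lasts 1/8 s, in which the tool goes at most 62.5 mm and 10.7 degrees, less where a joint would pass 70% of its speed; a pose out of reach is approached as far as the arm can. A call with a gripper value outside its range is refused whole. The fingers move at their own pace and stop on an object; "grip_force" is the grip in N (left out, the last holds). Time passes only in rows, so rows that repeat a pose let the fingers close. It gives the time, the measured TCP pose, the force, the opening and the grip force at its end, in the units of the state.
- get_state(): the state, without advancing time (a new reading comes with each control period).
- grab_frame(name): name is "scene" or "side" or "wrist"; returns a dict with "pixels" (480x640x3 uint8, red, green, blue), "depth" (480x640 float32, m along the optical axis (not along the pixel's ray), 0 where there is no reading), "intrinsics" (3x3 intrinsics, pixels), "R" (3x3) and "t" (3): a world point X has camera coordinates R X + t; the wrist camera has in their place "tool_from_camera" (4x4, takes a point from camera to tool coordinates, whose origin is the TCP and whose axes are the flange's). Camera axes: x right, y down, z forward; pixel columns grow to the right and rows downward; lengths in m; the calibration is good to about 2 mm. A picture is of the moment at which its call begins: read the wrist's pose just before it.
- hand_in(): hands the job in; it is judged then, once.
Trained networks look in the newest picture that a camera, given by its name, has taken for a name from the list of things; names that differ only in an ending like _2 or _b are one class to them, and where a whole thing is asked for, a point or a joint stands for the part that bears it (a point fixed in the world has none). Each returns a list of dicts, best first, with "p" (0 to 1); they miss things now and then, are a little off and sometimes report something else, mostly with a low value. They report only what shows in the picture. A call takes as long as a camera call. They do not tell look-alikes from the thing itself.
- recognise(camera, target): "position" ([x, y, z] in m, in world coordinates, good to about 4 mm: the middle of the surface that is visible of it).
- outline_of(camera, target): "pixels" (480x640 bool, what is visible of it).
- mark_of(camera, target): "position" ([x, y, z] in m, in world coordinates, good to about 4 mm: a listed point, or the origin of a listed thing).
The state is a dict: "time": time; "joint_pos": joint angles; "dq": joint speeds; "tau": joint torques, N m; "tool_pos": TCP position; "orientation": TCP orientation; "contact_force": force on the tool from outside, world axes, zero at the start; "ft_torque": the same for the moment, N m; "width": finger opening in m; "grasp_force": force on a finger pad.
Only numpy, scipy, OpenCV 4.12 (cv2) and the standard library are available. Lean on these libraries where they do the work, as an engineer would, in place of code of your own. Each camera call takes 0.05 s, during which the arm holds its last target. There are 200 camera calls.

## Working session

There is one attempt and no reset: what is moved stays moved. The work goes in short steps, Python scripts to look and compute and a tool call to move; the robot and the scene stay as the last step left them, time stands still between calls to the robot, and variables do not carry over. Pictures are saved under pics/ and viewed, at most 10 in all, crops included, and the job is handed in when it is done.

Besides the shell and the picture viewer there is one more tool, called as name(argument=value, ...), one argument or row to a line, values as JSON. move_arm: Moves the arm, as the interface text tells. Its arguments: {"type":"object","properties":{"deltas":{"type":"array"},"grip_force":{"type":"number"}},"required":["deltas"]}

```bash
mkdir -p pics
cat > h.py <<'E'
from rig import *
import numpy as np, cv2
def cloud(f):
    K=np.array(f["intrinsics"]);d=f["depth"];v,u=np.mgrid[:480,:640]
    c=np.stack([(u-K[0,2])/K[0,0]*d,(v-K[1,2])/K[1,1]*d,d],-1)
    return (c-np.array(f["t"]))@np.array(f["R"])
def save(f,n): cv2.imwrite("pics/"+n,f["pixels"][...,::-1])
def rel(R,p,target): return np.array(R).T@(np.array(target)-np.array(p))*100
E
python3 - <<'E'
from h import *
s=get_state();print(np.round(s["orientation"],3),s["tool_pos"],s["time"],s["contact_force"])
fs=[]
for c in ["scene","side"]:
    f=grab_frame(c);fs.append(f["pixels"][...,::-1]);save(f,c+"0.png")
    np.savez(c+"0.npz",P=cloud(f),px=f["pixels"])
    for t in ["jig","lug_hole","tongue_hole","pin","pin_block","fixed_half","moving_half"]:
        for r in mark_of(c,t)[:3]: print(c,t,np.round(r["position"],4),round(r["p"],2))
E
```

```text
[[-0.955  0.297 -0.   ]
 [ 0.297  0.955 -0.001]
 [-0.    -0.001 -1.   ]] [0.20054991 0.64408167 0.22358338] 0.0 [ 0.72641113 -0.78217751  0.90910953]
scene jig [ 0.5626 -0.0559 -0.0008] 0.68
scene lug_hole [ 0.4869 -0.0524  0.0542] 0.59
scene lug_hole [0.715  0.0047 0.0026] 0.51
scene lug_hole [ 0.7217 -0.2611 -0.0055] 0.25
scene tongue_hole [ 0.5041 -0.1204  0.037 ] 0.97
scene pin [0.4572 0.1453 0.0036] 0.79
scene pin [ 0.5023 -0.1212  0.0359] 0.71
scene pin_block [ 0.5251  0.1312 -0.0015] 0.71
scene fixed_half [ 0.5621 -0.0642 -0.0007] 0.73
side jig [ 0.5649 -0.0561 -0.0044] 0.96
side lug_hole [ 0.49   -0.0542  0.0527] 0.56
side tongue_hole [0.5295 0.1325 0.0081] 0.19
side pin [ 0.4566  0.1412 -0.0012] 0.66
side pin [0.5291 0.1324 0.0058] 0.51
side pin_block [ 5.347e-01  1.323e-01 -1.000e-04] 0.96
side fixed_half [ 5.631e-01 -5.880e-02  1.000e-04] 0.67
```

View pics/scene0.png

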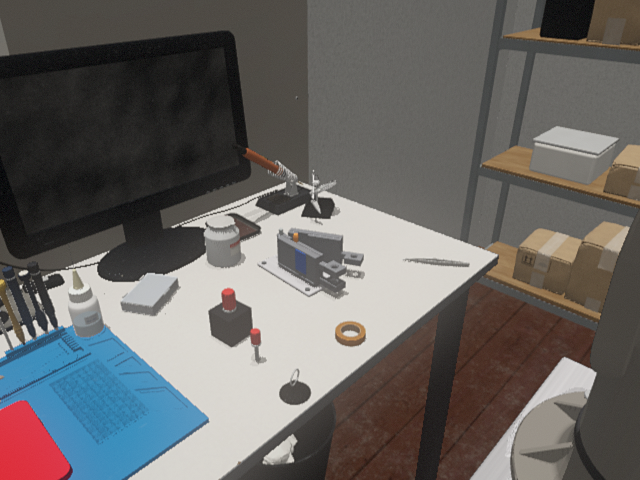

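View pics/side0.png

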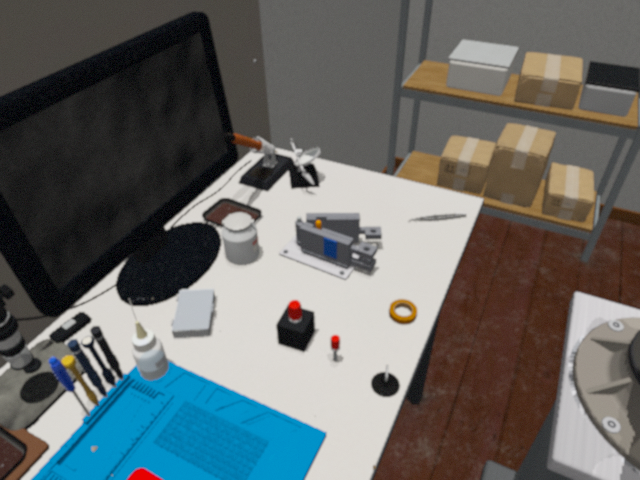

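The scene shows the jig ajar at about (310,262), with the large pin in its block at (230,315). A smaller look-alike pin stands at (256,345). The side view agrees: block at (295,325), small pin at (335,347).

```bash
python3 - <<'E'
from h import *
for c in ["scene","side"]:
    z=np.load(c+"0.npz");P=z["P"].reshape(-1,3);px=z["px"].reshape(-1,3).astype(int)
    m=(P[:,2]>.15)&(P[:,0]<1.1)&(P[:,0]>.15)&(abs(P[:,1])<.9)
    Q=P[m]; print(c,"tall",[(round(a,1),np.round(Q[(abs(Q[:,1]-a)<.05)].min(0),2).tolist()) for a in np.arange(-.8,.9,.1) if (abs(Q[:,1]-a)<.05).sum()>20])
    red=(px[:,0]>120)&(px[:,1]<80)&(px[:,2]<80)&(P[:,2]>.045)&(P[:,2]<.1)&(abs(P[:,0]-.53)<.04)&(abs(P[:,1]-.132)<.04)
    print("knob",P[red].min(0).round(3),P[red].max(0).round(3),np.median(P[red],0).round(3))
E
python3 -c "
from rig import *
print(grab_frame('wrist')['tool_from_camera'],grab_frame('wrist')['intrinsics'])"
```

```text
scene tall [(np.float64(-0.8), [0.91, -0.85, 0.15]), (np.float64(-0.7), [0.91, -0.75, 0.15]), (np.float64(-0.6), [0.91, -0.65, 0.15]), (np.float64(-0.5), [0.91, -0.55, 0.15]), (np.float64(-0.4), [0.89, -0.45, 0.15]), (np.float64(-0.3), [0.9, -0.35, 0.15]), (np.float64(-0.2), [0.8, -0.25, 0.15]), (np.float64(-0.1), [0.79, -0.15, 0.15]), (np.float64(-0.0), [0.81, -0.05, 0.15]), (np.float64(0.1), [0.81, 0.05, 0.15]), (np.float64(0.2), [0.81, 0.15, 0.15]), (np.float64(0.3), [0.69, 0.25, 0.15])]
knob [0.517 0.126 0.052] [0.531 0.141 0.078] [0.521 0.136 0.066]
side tall [(np.float64(-0.8), [0.91, -0.85, 0.15]), (np.float64(-0.7), [0.91, -0.75, 0.15]), (np.float64(-0.6), [0.91, -0.65, 0.15]), (np.float64(-0.5), [0.91, -0.55, 0.15]), (np.float64(-0.4), [0.9, -0.45, 0.15]), (np.float64(-0.3), [0.9, -0.35, 0.15]), (np.float64(-0.2), [0.81, -0.25, 0.16]), (np.float64(-0.1), [0.79, -0.15, 0.15]), (np.float64(-0.0), [0.81, -0.05, 0.15]), (np.float64(0.1), [0.81, 0.05, 0.15]), (np.float64(0.2), [0.81, 0.15, 0.15]), (np.float64(0.3), [0.69, 0.25, 0.15]), (np.float64(0.4), [0.79, 0.36, 0.15]), (np.float64(0.5), [0.27, 0.55, 0.61])]
knob [0.519 0.126 0.053] [0.536 0.142 0.08 ] [0.527 0.136 0.077]
[[-4.12731130e-04 -9.63268005e-01 -2.68541580e-01  7.87625341e-02]
 [ 9.99999781e-01 -2.58532173e-04 -6.09571410e-04  3.15846194e-04]
 [ 5.17753998e-04 -2.68541772e-01  9.63267901e-01 -1.59845409e-01]
 [ 0.00000000e+00  0.00000000e+00  0.00000000e+00  1.00000000e+00]] [[383.27275898   0.         319.11502941]
 [  0.         383.27275898 242.00635656]
 [  0.           0.           1.        ]]
```

Careful with the scale: shifts go in shares of 80 cm and turns go in shares of pi rad. That gives: -25 cm is -0.3125, -24 cm is -0.3, -0.3 rad is -0.0955.

move_arm(
  deltas=[
    [[-0.025, -0.025, -0.075], [0, 0, 0], 9.4],
    [[-0.0875, -0.0875, -0.1], [0, 0, -0.0318], 9.4],
    [[-0.15, -0.15, -0.1], [0, 0, -0.0637], 9.4],
    [[-0.2, -0.2125, -0.1], [0, 0, -0.0955], 9.4],
    [[-0.25, -0.2625, -0.1], [0, 0, -0.0955], 9.4],
    [[-0.3, -0.3125, -0.1], [0, 0, -0.0955], 9.4],
  ],
)

```text
time: 1.65
tool_pos: [0.3512, 0.342, 0.3046]
orientation: [[-1.0, 0.002, 0.0], [0.002, 1.0, 0.001], [-0.0, 0.001, -1.0]]
contact_force: [1.6, 1.1, 0.5]
width: 0.0938
grasp_force: 0.0
```

Scaled: -31 cm is -0.3875, -24 cm is -0.3.

move_arm(
  deltas=[
    [[-0.0375, -0.075, 0.025], [0, 0, 0], 9.4],
    [[-0.075, -0.15, 0.05], [0, 0, 0], 9.4],
    [[-0.1125, -0.225, 0.075], [0, 0, 0], 9.4],
    [[-0.15, -0.3, 0.1], [0, 0, 0], 9.4],
    [[-0.1875, -0.3875, 0.125], [0, 0, 0], 9.4],
    [[-0.1875, -0.3875, 0.125], [0, 0, 0], 9.4],
    [[-0.1875, -0.3875, 0.125], [0, 0, 0], 9.4],
  ],
)

```text
time: 2.52
tool_pos: [0.5003, 0.0303, 0.2037]
orientation: [[-1.0, 0.007, -0.001], [0.007, 1.0, -0.001], [0.001, -0.001, -1.0]]
contact_force: [-0.5, 0.5, -0.5]
width: 0.0944
grasp_force: 0.0
```

```bash
cat >> h.py <<'E'
def wgrab(n=None):
    s=get_state();f=grab_frame("wrist")
    Rt=np.array(s["orientation"]);T=np.array(f["tool_from_camera"])
    Rwc=Rt@T[:3,:3];p=np.array(s["tool_pos"])+Rt@T[:3,3]
    f["R"]=Rwc.T;f["t"]=-Rwc.T@p
    if n: save(f,n)
    return f,cloud(f)
E
python3 - <<'E'
from h import *
s=get_state();print(s["tool_pos"],s["time"])
f,P=wgrab("w1.png");np.savez("w1.npz",P=P,px=f["pixels"],R=f["R"],t=f["t"],K=f["intrinsics"])
for t in ["jig","lug_hole","tongue_hole","pin","pin_block","moving_half"]:
    for r in mark_of("wrist",t)[:2]: print(t,np.round(r["position"],4),round(r["p"],2))
E
```

```text
[0.50034443 0.03033131 0.20365108] 2.525
jig [0.3796 0.1479 0.0009] 0.29
lug_hole [ 0.4872 -0.0572  0.0525] 0.89
tongue_hole [ 0.4992 -0.1166  0.0376] 0.98
pin [0.4562 0.1377 0.0017] 0.87
pin [0.5274 0.1329 0.0007] 0.69
pin_block [ 0.525   0.1321 -0.0013] 0.71
pin_block [ 0.5002 -0.1155  0.0367] 0.44
```

View pics/w1.png

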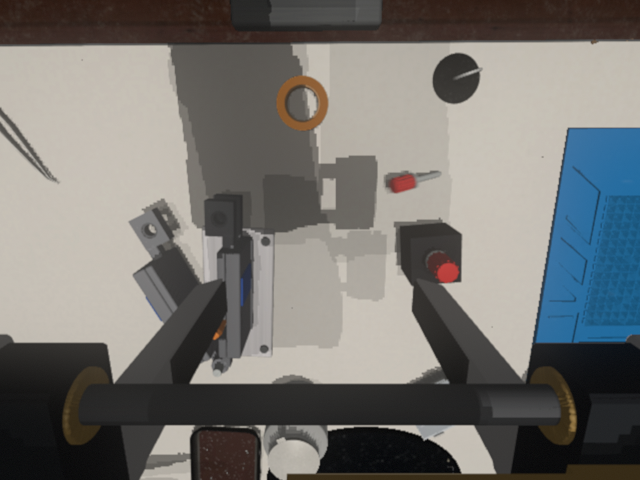

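The wrist view shows the upper lug hole at (220,217), the tongue hole at (152,229) and the fixed half on the right of the jig. The large pin's knob is at (447,271).

```bash
cat > m.py <<'E'
from h import *
def jigfit(P,px,R,t,K):
    def ray(u,v,z):
        d=R.T@np.linalg.inv(K)@[u,v,1];o=-R.T@t;return o+d*(z-o[2])/d[2]
    img=px[...,::-1]
    # top of halves
    m=(P[...,2]>.060)&(P[...,2]<.069)&(abs(P[...,0]-.56)<.075)&(P[...,1]>-.15)&(P[...,1]<-.02)
    n,l,st,c=cv2.connectedComponentsWithStats(m.astype(np.uint8))
    for i in range(1,n):
        if st[i,4]>150:
            Q=P[l==i];r=cv2.minAreaRect((Q[:,:2]*1000).astype(np.float32));q=Q[:,:2]-Q[:,:2].mean(0);v=np.linalg.svd(q,full_matrices=False)[2][0]
            print("top",st[i],Q.mean(0).round(4),"rect",np.round(r[0],1),np.round(r[1],1),round(r[2],2),"svd yaw",np.degrees(np.arctan2(v[1],v[0])).round(2)%180)
    f=(abs(P[...,2]-.006)<.003)&(abs(P[...,0]-.56)<.1)&(abs(P[...,1]+.05)<.06)
    # lug top & tongue top planes
    for nm,z in(("lug",.052),("tongue",.038)):
        k=(abs(P[...,2]-z)<.003)&(P[...,0]<.525)&(P[...,0]>.46)&(P[...,1]<-.02)&(P[...,1]>-.16)
        n,l,st,c=cv2.connectedComponentsWithStats(k.astype(np.uint8))
        i=1+st[1:,4].argmax();Q=P[l==i];r=cv2.minAreaRect((Q[:,:2]*1000).astype(np.float32));print(nm,st[i],np.round(r[0],1),np.round(r[1],1),round(r[2],2))
    return ray
if __name__=="__main__":
    z=np.load("w1.npz");P=z["P"];px=z["px"];ray=jigfit(P,px,z["R"],z["t"],z["K"])
    print("lug hole",ray(220,217,.052).round(4),"tongue",ray(152,229,.038).round(4))
    a=px.astype(int);red=(a[...,0]>100)&(a[...,1]<90)&(a[...,2]<90)&(P[...,2]>.074)&(P[...,2]<.084)
    Q=P[red];print("knob",len(Q),Q.mean(0).round(4),cv2.minEnclosingCircle((Q[:,:2]*1000).astype(np.float32)))
    b=(abs(P[...,2]-.046)<.003)&(abs(P[...,0]-.525)<.04)&(abs(P[...,1]-.132)<.04);print("block",cv2.minAreaRect((P[b][:,:2]*1000).astype(np.float32)))
    c=cv2.resize(px[180:380,100:300,::-1],None,fx=3,fy=3,interpolation=cv2.INTER_CUBIC);cv2.imwrite("pics/c1.png",c)
E
python3 m.py
```

```text
top [ 217  251   27  108 2075] [ 0.559  -0.0444  0.0641] rect [562.5 -45.9] [21.5 98.3] 87.05 svd yaw 177.01
top [ 133  265   47   59 1308] [ 0.5483 -0.1069  0.0641] rect [ 550.8 -107.5] [49.4 23. ] 25.06 svd yaw 21.21
lug [ 204  201   40   60 1110] [498.9 -51.7] [54.8 29.3] 7.59
tongue [129 210  42  48 959] [ 506.3 -116.5] [41.1 25.5] 25.09
lug hole [ 0.4863 -0.0517  0.052 ] tongue [ 0.4995 -0.1157  0.038 ]
knob 378 [0.5271 0.1306 0.0771] ((554.7276611328125, 40.80638885498047), 104.87903594970703)
block ((527.6776123046875, 132.1597900390625), (44.57255935668945, 44.6139030456543), 4.847334384918213)
```

View pics/c1.png

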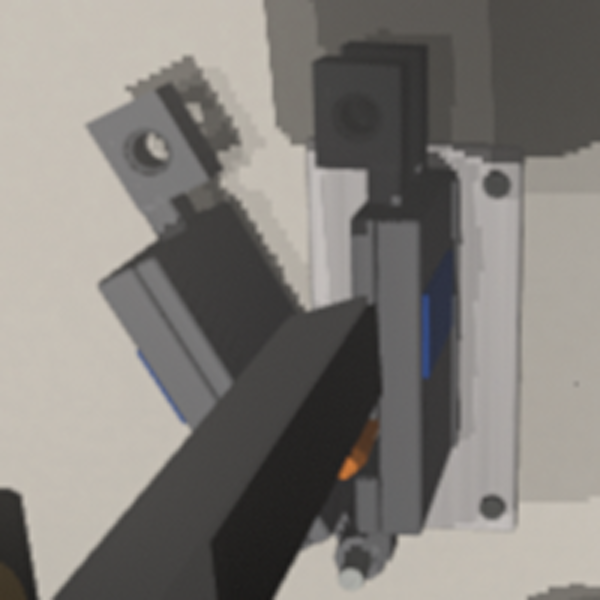

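Scaled: -10.3 cm is -0.1288, 8.4 cm is 0.105, 0.045 rad is 0.0143.

move_arm(
  deltas=[
    [[-0.0313, -0.0438, 0.025], [0, 0, 0.0143], 9.4],
    [[-0.0625, -0.0875, 0.05], [0, 0, 0.0143], 9.4],
    [[-0.0906, -0.1288, 0.075], [0, 0, 0.0143], 9.4],
    [[-0.0906, -0.1288, 0.105], [0, 0, 0.0143], 9.4],
    [[-0.0906, -0.1288, 0.105], [0, 0, 0.0143], 9.4],
    [[-0.0906, -0.1288, 0.105], [0, 0, 0.0143], 9.4],
  ],
)

```text
time: 3.62
tool_pos: [0.5725, -0.0688, 0.1211]
orientation: [[-0.999, 0.046, 0.001], [0.046, 0.999, 0.0], [-0.001, 0.0, -1.0]]
contact_force: [1.5, 0.1, 0.3]
width: 0.0941
grasp_force: 0.0
```

Run:
```python
from h import *
f,P=wgrab("w2.png")
```

```text
(no output)
```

View pics/w2.png

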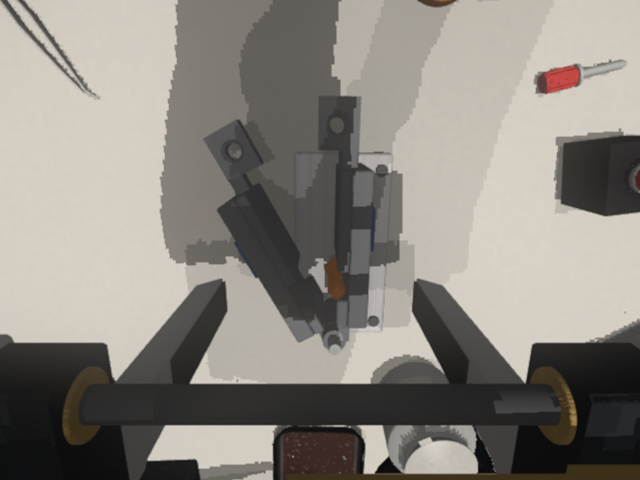

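The straddle pose is close. The jig and moving half sit between the open fingers (tips at about (220,285) and (420,285)), and the pot at (400,390) lies just beyond the right finger. I'll refit the jig and check that clearance.

Run:
```python
from h import *
from m import jigfit
s=get_state();print(s["tool_pos"],s["time"])
f,P=wgrab();s=get_state();print(s["tool_pos"])
ray=jigfit(P,f["pixels"],f["R"],f["t"],np.array(f["intrinsics"]))
print(ray(337,124,.052).round(4),ray(235,150,.038).round(4))
z=np.load("scene0.npz")["P"]
for c in["scene","side"]:
  P=np.load(c+"0.npz")["P"];m=(P[...,2]>.02)&(P[...,2]<.1)&(P[...,0]>.62)&(P[...,0]<.75)&(P[...,1]>-.04)&(P[...,1]<.1)
  print(c,P[m].min(0).round(3),P[m].max(0).round(3))
```

```text
[ 0.57272454 -0.06875602  0.12137998] 3.675
[ 0.57279506 -0.06880069  0.12146406]
top [ 336  169   40  159 5005] [ 0.5579 -0.0464  0.0642] rect [562.8 -46.2] [21.6 98.1] 86.66 svd yaw 177.15
top [ 217  194  108  149 4911] [ 0.5684 -0.0981  0.0642] rect [572.6 -97.2] [97.8 22. ] 25.32 svd yaw 24.91
lug [ 318   96   44   77 2331] [494.5 -53.3] [24.3 42.3] 87.04
tongue [ 204  120   58   70 1943] [ 506.  -116.6] [41.  24.4] 25.47
[ 0.4885 -0.0543  0.052 ] [ 0.5006 -0.1171  0.038 ]
scene [ 0.675 -0.022  0.02 ] [0.737 0.038 0.086]
side [ 0.676 -0.02   0.02 ] [0.736 0.04  0.085]
```

Scaled: 1 cm is 0.0125, -0.5 cm is -0.0063, 0.007 rad is 0.0022.

move_arm(
  deltas=[
    [[0, -0.0063, 0.0125], [0, 0, 0.0022], 9.4],
    [[0, -0.0063, 0.0125], [0, 0, 0.0022], 9.4],
  ],
)

```text
time: 3.98
tool_pos: [0.5716, -0.0748, 0.1098]
orientation: [[-0.999, 0.054, -0.001], [0.054, 0.999, -0.0], [0.001, -0.0, -1.0]]
contact_force: [-0.1, -0.5, 0.2]
width: 0.0943
grasp_force: 0.0
```

Scaled: 6.5 cm is 0.0813, 5.5 cm is 0.0688.

move_arm(
  deltas=[
    [[0, 0.0013, 0.025], [0, 0, 0], 9.4],
    [[0, 0.0013, 0.05], [0, 0, 0], 9.4],
    [[0, 0.0013, 0.0688], [0, 0, 0], 9.4],
    [[0, 0.0013, 0.0813], [0, 0, 0], 9.4],
    [[0, 0.0013, 0.0813], [0, 0, 0], 9.4],
  ],
  grip_force=20,
)

```text
time: 4.6
tool_pos: [0.5717, -0.0737, 0.0446]
orientation: [[-0.999, 0.054, -0.001], [0.054, 0.999, -0.0], [0.001, -0.0, -1.0]]
contact_force: [0.3, 0.2, 0.3]
width: 0.0938
grasp_force: 0.0
```

Scaled: 1.7 cm is 0.0213, 1.5 cm is 0.0188.

move_arm(
  deltas=[
    [[0, 0.0038, 0], [0, 0, 0], 9.0],
    [[0, 0.0088, 0], [0, 0, 0], 8.2],
    [[0, 0.0138, 0], [0, 0, 0], 7.4],
    [[0, 0.0188, 0], [0, 0, 0], 6.6],
    [[0, 0.0213, 0], [0, 0, 0], 5.8],
    [[0, 0.0213, 0], [0, 0, 0], 5.0],
    [[0, 0.0213, 0], [0, 0, 0], 4.6],
    [[0, 0.0213, 0], [0, 0, 0], 4.6],
    [[0, 0.0213, 0], [0, 0, 0], 4.4],
  ],
)

```text
time: 5.72
tool_pos: [0.5729, -0.0566, 0.0452]
orientation: [[-0.999, 0.054, -0.0], [0.054, 0.999, -0.0], [0.0, -0.0, -1.0]]
contact_force: [-2.3, -3.5, -0.1]
width: 0.0442
grasp_force: 1.5
```

move_arm(
  deltas=[
    [[0, 0, 0], [0, 0, 0], 4.2],
    [[0, 0, 0], [0, 0, 0], 4.0],
    [[0, 0, 0], [0, 0, 0], 3.8],
    [[0, 0, 0], [0, 0, 0], 3.8],
  ],
)

```text
time: 6.22
tool_pos: [0.5728, -0.0584, 0.0452]
orientation: [[-0.998, 0.056, -0.0], [0.056, 0.998, -0.002], [-0.0, -0.002, -1.0]]
contact_force: [-1.8, -11.3, -1.6]
width: 0.0397
grasp_force: 20.0
```

Scaled: -11 cm is -0.1375, -7 cm is -0.0875.

move_arm(
  deltas=[
    [[0, -0.0013, 0], [0, 0, 0], 4.6],
    [[0, -0.0013, 0], [0, 0, 0], 5.6],
    [[0, -0.0013, 0], [0, 0, 0], 7],
    [[0, -0.0013, -0.0375], [0, 0, 0], 8],
    [[0, -0.0013, -0.0875], [0, 0, 0], 8],
    [[0, -0.0013, -0.1375], [0, 0, 0], 8],
    [[0, -0.0013, -0.1375], [0, 0, 0], 8],
  ],
)

```text
time: 7.1
tool_pos: [0.5746, -0.0573, 0.1581]
orientation: [[-0.999, 0.054, 0.005], [0.054, 0.999, 0.001], [-0.005, 0.001, -1.0]]
contact_force: [0.2, 0.6, -0.4]
width: 0.0801
grasp_force: 0.0
```

Run:
```python
from h import *
from m import jigfit
s=get_state();print(s["tool_pos"],s["time"])
f,P=wgrab("w3.png");np.savez("w3.npz",P=P,px=f["pixels"],R=f["R"],t=f["t"],K=f["intrinsics"])
ray=jigfit(P,f["pixels"],f["R"],f["t"],np.array(f["intrinsics"]))
for t in ["lug_hole","pin"]:
    for r in mark_of("wrist",t)[:2]: print(t,np.round(r["position"],4),round(r["p"],2))
```

```text
[ 0.57462084 -0.05733789  0.15805147] 7.1
top [ 285  162   33  139 3748] [ 0.557  -0.068   0.0643] rect [561.5 -68.7] [21.4 97.9] 86.37 svd yaw 176.15
top [ 319  162   32  139 3766] [ 0.5581 -0.0462  0.0643] rect [562.6 -45.8] [21.1 97.8] 86.9 svd yaw 177.26
lug [ 300   99   46   65 1751] [494.  -52.3] [44.  27.8] 6.24
tongue [302 146  16  16 199] [508.8 -60.2] [10.8 10.4] 85.97
lug_hole [ 0.488  -0.0518  0.0529] 0.62
pin [0.457  0.1316 0.0051] 0.79
pin [ 0.4173 -0.251   0.0005] 0.58
```

View pics/w3.png

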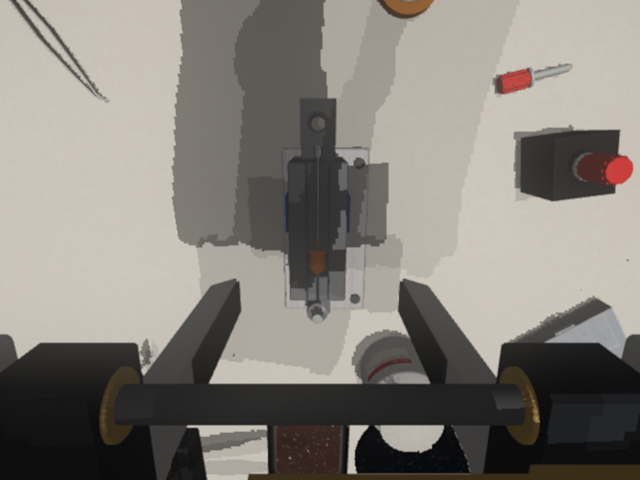

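The jig is shut: the halves meet on a line at column 318 and the lug hole is at (317,123). The small look-alike pin lies at (515,82), and the real pin is in its block at (610,170).

move_arm(
  deltas=[
    [[0.0125, 0.0375, 0], [0, 0, 0], 6],
    [[0.0313, 0.1, 0], [0, 0, 0], 5],
    [[0.05, 0.1625, 0], [0, 0, 0], 5],
    [[0.0719, 0.2125, 0.0125], [0, 0, 0], 5],
    [[0.0719, 0.2325, 0.0438], [0, 0, 0], 5],
    [[0.0719, 0.2325, 0.0438], [0, 0, 0], 5],
    [[0.0719, 0.2325, 0.0438], [0, 0, 0], 5],
  ],
)

```text
time: 8.12
tool_pos: [0.5257, 0.13, 0.1203]
orientation: [[-0.998, 0.055, -0.001], [0.055, 0.998, -0.001], [0.0, -0.001, -1.0]]
contact_force: [-0.2, -0.9, -0.1]
width: 0.0503
grasp_force: 0.0
```

Run:
```python
from h import *
s=get_state();print(s["tool_pos"],s["time"])
f,P=wgrab("w4.png");a=f["pixels"].astype(int)
m=(abs(P[...,0]-.527)<.05)&(abs(P[...,1]-.132)<.05)
b=m&(abs(P[...,2]-.046)<.002)
print("block",cv2.minAreaRect((P[b][:,:2]*1000).astype(np.float32)))
k=m&(a[...,0]>100)&(a[...,1]<90)&(P[...,2]>.07)&(P[...,2]<.085)
print(k.sum(),P[k].min(0),P[k].max(0),np.median(P[k],0))
if k.sum(): print(cv2.minEnclosingCircle((P[k&(P[...,2]>.076)][:,:2]*1000).astype(np.float32)))
```

```text
[0.52568604 0.13001316 0.12031807] 8.125
block ((527.7147827148438, 132.09234619140625), (44.70653533935547, 44.14590072631836), 4.628753185272217)
1 [0.53509488 0.13255006 0.07734455] [0.53509488 0.13255006 0.07734455] [0.53509488 0.13255006 0.07734455]
((535.0948486328125, 132.550048828125), 9.999999747378752e-05)
```

View pics/w4.png

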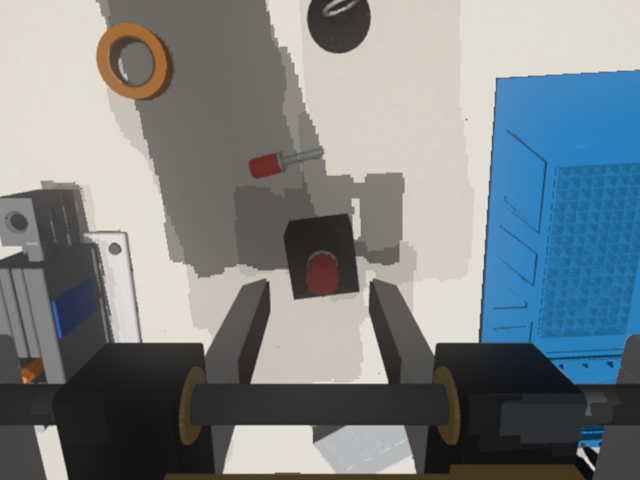

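The knob sits at (322,273), between the fingers. I'll nudge about 2 mm, then descend and grip.

Scaled: 4.9 cm is 0.0613, 1.5 cm is 0.0188.

move_arm(
  deltas=[
    [[-0.0023, 0.0025, 0.0188], [0, 0, 0], 5],
    [[-0.0023, 0.0025, 0.0375], [0, 0, 0], 5],
    [[-0.0023, 0.0025, 0.0525], [0, 0, 0], 5],
    [[-0.0023, 0.0025, 0.0613], [0, 0, 0], 5],
    [[-0.0023, 0.0025, 0.0613], [0, 0, 0], 3.5],
    [[-0.0023, 0.0025, 0.0613], [0, 0, 0], 2.4],
    [[-0.0023, 0.0025, 0.0613], [0, 0, 0], 2],
    [[-0.0023, 0.0025, 0.0613], [0, 0, 0], 1.7],
    [[-0.0023, 0.0025, 0.0613], [0, 0, 0], 1.5],
    [[-0.0023, 0.0025, 0.0613], [0, 0, 0], 1.5],
  ],
  grip_force=25,
)

```text
time: 9.43
tool_pos: [0.5276, 0.1331, 0.0715]
orientation: [[-0.999, 0.054, 0.0], [0.054, 0.999, 0.0], [-0.0, 0.0, -1.0]]
contact_force: [-0.8, -1.7, 6.3]
width: 0.0174
grasp_force: 25.0
```

Scaled: -18.8 cm is -0.235, -18.4 cm is -0.23.

move_arm(
  deltas=[
    [[0, 0, -0.0125], [0, 0, 0], 1.5],
    [[0, 0, -0.0375], [0, 0, 0], 1.5],
    [[0, 0, -0.0625], [0, 0, 0], 1.5],
    [[0, 0, -0.0875], [0, 0, 0], 1.5],
    [[0.0063, -0.0375, -0.0875], [0, 0, 0], 1.5],
    [[0.0125, -0.0875, -0.0875], [0, 0, 0], 1.5],
    [[0.025, -0.15, -0.0875], [0, 0, 0], 1.5],
    [[0.0313, -0.2, -0.0875], [0, 0, 0], 1.5],
    [[0.0363, -0.23, -0.0875], [0, 0, 0], 1.5],
    [[0.0363, -0.235, -0.0875], [0, 0, 0], 1.5],
  ],
)

```text
time: 10.68
tool_pos: [0.4881, -0.0542, 0.1419]
orientation: [[-0.998, 0.056, 0.001], [0.056, 0.998, 0.0], [-0.0, 0.0, -1.0]]
contact_force: [0.0, 0.0, -0.3]
width: 0.0172
grasp_force: 25.0
```

move_arm(
  deltas=[
    [[0, 0, 0], [0, 0, 0], 1.5],
    [[0, 0, 0], [0, 0, 0], 1.5],
  ],
)

```text
time: 10.92
tool_pos: [0.4887, -0.0519, 0.1413]
orientation: [[-0.999, 0.052, 0.0], [0.052, 0.999, 0.0], [-0.0, 0.0, -1.0]]
contact_force: [-0.3, 0.6, 0.5]
width: 0.0174
grasp_force: 25.0
```

Run:
```python
from h import *
s=get_state();print(s["tool_pos"],s["time"])
f,P=wgrab();W=f["pixels"][...,::-1][100:400,180:480];g=grab_frame("side");S=g["pixels"][...,::-1]
R,t,K=map(np.array,(g["R"],g["t"],g["intrinsics"]));c=K@(R@[.488,-.053,.06]+t);u,v=(c[:2]/c[2]).astype(int);print(u,v)
S=cv2.resize(S[v-45:v+45,u-45:u+45],(400,400),interpolation=cv2.INTER_CUBIC)
cv2.imwrite("pics/c5.png",np.hstack([cv2.resize(W,(400,400)),S]))
```

```text
[ 0.48868347 -0.05186409  0.14132863] 10.925
366 244
```

View pics/c5.png

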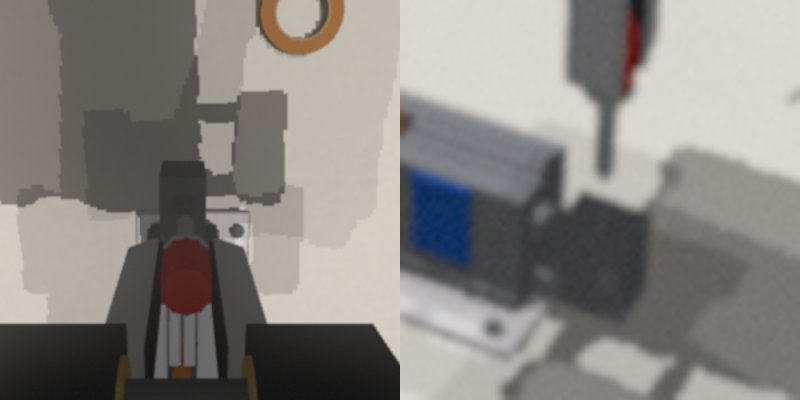

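The pin hangs over the lug. In the wrist view the knob axis is at column 186 and the lug centre at column 183, so it needs about 1.6 mm towards -y. Lowering in stages.

Scaled: 2.8 cm is 0.035, 1.8 cm is 0.0225.

move_arm(
  deltas=[
    [[0.0006, -0.002, 0], [0, 0, 0], 1.5],
    [[0.0006, -0.002, 0.0125], [0, 0, 0], 1.5],
    [[0.0006, -0.002, 0.0225], [0, 0, 0], 1.5],
    [[0.0006, -0.002, 0.0275], [0, 0, 0], 1.5],
    [[0.0006, -0.002, 0.0313], [0, 0, 0], 1.5],
    [[0.0006, -0.002, 0.035], [0, 0, 0], 1.5],
  ],
)

```text
time: 11.78
tool_pos: [0.4879, -0.0546, 0.1131]
orientation: [[-0.999, 0.054, 0.0], [0.054, 0.999, -0.0], [-0.0, -0.0, -1.0]]
contact_force: [0.0, -1.0, -0.5]
width: 0.0173
grasp_force: 25.0
```

Scaled: 1.5 cm is 0.0188, 1.2 cm is 0.015.

move_arm(
  deltas=[
    [[0, 0, 0.0038], [0, 0, 0], 1.5],
    [[0, 0, 0.0075], [0, 0, 0], 1.5],
    [[0, 0, 0.0113], [0, 0, 0], 1.5],
    [[0, 0, 0.015], [0, 0, 0], 1.5],
    [[0, 0, 0.0188], [0, 0, 0], 1.5],
    [[0, 0, 0.0188], [0, 0, 0], 1.5],
  ],
)

```text
time: 12.52
tool_pos: [0.4877, -0.0546, 0.0981]
orientation: [[-0.999, 0.054, -0.0], [0.054, 0.999, -0.0], [0.0, -0.0, -1.0]]
contact_force: [-0.3, 0.3, 0.4]
width: 0.0173
grasp_force: 25.0
```

Scaled: 2.05 cm is 0.0256, 1.95 cm is 0.0244.

move_arm(
  deltas=[
    [[0, 0, 0.005], [0, 0, 0], 1.5],
    [[0, 0, 0.01], [0, 0, 0], 1.5],
    [[0, 0, 0.015], [0, 0, 0], 1.5],
    [[0, 0, 0.0188], [0, 0, 0], 1.5],
    [[0, 0, 0.0225], [0, 0, 0], 1.5],
    [[0, 0, 0.0244], [0, 0, 0], 1.5],
    [[0, 0, 0.0256], [0, 0, 0], 1.5],
  ],
)

```text
time: 13.4
tool_pos: [0.4877, -0.0545, 0.0777]
orientation: [[-0.999, 0.054, -0.0], [0.054, 0.999, -0.0], [0.0, -0.0, -1.0]]
contact_force: [-0.6, 0.2, -0.2]
width: 0.0175
grasp_force: 25.0
```

Scaled: 0.1 cm is 0.0013, 0.05 cm is 0.0006.

move_arm(
  deltas=[
    [[0, 0, 0.0006], [0, 0, 0], 1.5],
    [[0, 0, 0.0013], [0, 0, 0], 1.5],
    [[0, 0, 0.0013], [0, 0, 0], 1.5],
  ],
)

```text
time: 13.78
tool_pos: [0.4879, -0.0546, 0.0774]
orientation: [[-0.999, 0.054, 0.0], [0.054, 0.999, 0.001], [-0.0, 0.001, -1.0]]
contact_force: [-5.9, 0.5, 17.7]
width: 0.0176
grasp_force: 25.0
```

Scaled: -6.5 cm is -0.0813, -0.05 cm is -0.0006.

move_arm(
  deltas=[
    [[0, 0, -0.0006], [0, 0, 0], 1.8],
    [[0, 0, -0.0006], [0, 0, 0], 2.4],
    [[0, 0, -0.0006], [0, 0, 0], 4],
    [[0, 0, -0.0006], [0, 0, 0], 6],
    [[0, 0, -0.025], [0, 0, 0], 7],
    [[0, 0, -0.0625], [0, 0, 0], 7],
    [[0, 0, -0.0813], [0, 0, 0], 7],
    [[-0.0375, 0, -0.0813], [0, 0, 0], 7],
    [[-0.0756, 0.0013, -0.0813], [0, 0, 0], 7],
    [[-0.0756, 0.0013, -0.0813], [0, 0, 0], 7],
  ],
  grip_force=22,
)

```text
time: 15.02
tool_pos: [0.5496, -0.0567, 0.1413]
orientation: [[-0.999, 0.053, 0.0], [0.053, 0.999, -0.001], [-0.0, -0.001, -1.0]]
contact_force: [-0.4, 0.0, -0.1]
width: 0.07
grasp_force: 0.0
```

Run:
```python
from h import *
s=get_state();print(s["tool_pos"],s["time"])
f,P=wgrab();W=f["pixels"][...,::-1][40:340,170:470];g=grab_frame("side");S=g["pixels"][...,::-1]
u,v=366,244
S=cv2.resize(S[v-60:v+60,u-80:u+40],(400,400),interpolation=cv2.INTER_CUBIC)
cv2.imwrite("pics/c6.png",np.hstack([cv2.resize(W,(400,400)),S]))
m=(abs(P[...,0]-.488)<.02)&(abs(P[...,1]+.053)<.02)&(P[...,2]>.07);print(np.percentile(P[m][:,2],[50,90,98]))
```

```text
[ 0.54964248 -0.05666104  0.14127951] 15.025
[0.30110926 0.30110926 0.30110926]
```

View pics/c6.png

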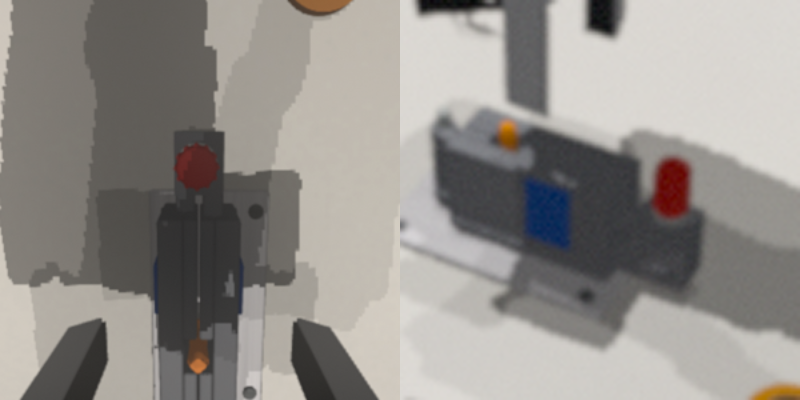

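The pin is home with its collar on the lug (knob at (197,165) in the left crop), and the halves are shut with the fingers evenly either side. Descending to pinch the pads.

Scaled: 9.7 cm is 0.1213, 0.14 cm is 0.0018.

move_arm(
  deltas=[
    [[0.0018, 0, 0.0375], [0, 0, 0], 7],
    [[0.0018, 0, 0.075], [0, 0, 0], 7],
    [[0.0018, 0, 0.1063], [0, 0, 0], 7],
    [[0.0018, 0, 0.1213], [0, 0, 0], 7],
    [[0.0018, 0, 0.1213], [0, 0, 0], 7],
  ],
)

```text
time: 15.75
tool_pos: [0.5461, -0.0568, 0.0445]
orientation: [[-0.999, 0.054, -0.001], [0.054, 0.999, -0.0], [0.001, -0.0, -1.0]]
contact_force: [0.4, 1.0, 0.3]
width: 0.0696
grasp_force: 0.0
```

move_arm(
  deltas=[
    [[0, 0, 0], [0, 0, 0], 6],
    [[0, 0, 0], [0, 0, 0], 5.2],
    [[0, 0, 0], [0, 0, 0], 4.8],
    [[0, 0, 0], [0, 0, 0], 4.5],
    [[0, 0, 0], [0, 0, 0], 4.3],
    [[0, 0, 0], [0, 0, 0], 4.1],
    [[0, 0, 0], [0, 0, 0], 4.0],
    [[0, 0, 0], [0, 0, 0], 4.0],
  ],
  grip_force=25,
)

```text
time: 16.75
tool_pos: [0.5469, -0.0569, 0.0449]
orientation: [[-0.999, 0.054, 0.0], [0.054, 0.999, -0.0], [-0.0, -0.0, -1.0]]
contact_force: [-1.6, -0.7, 4.9]
width: 0.0434
grasp_force: 25.0
```

move_arm(
  deltas=[
    [[0, 0, 0], [0, 0, 0], 4.0],
    [[0, 0, 0], [0, 0, 0], 4.0],
  ],
)

```text
time: 17.0
tool_pos: [0.5469, -0.0569, 0.0449]
orientation: [[-0.999, 0.054, 0.0], [0.054, 0.999, -0.0], [-0.0, -0.0, -1.0]]
contact_force: [-1.9, -0.8, 6.0]
width: 0.0438
grasp_force: 25.0
```

Run:
```python
from h import *
s=get_state();print(s["width"],s["grasp_force"],s["contact_force"],s["time"])
print(hand_in())
```

```text
0.04379067661271729 25.003941357135773 [-1.8876852  -0.75865711  5.98149651] 17.0
the job is handed in; nothing more can be done
None
```

The job is handed in at 17.0 s: the jig is shut, the large pin is pushed home, and the fingers are still squeezing the two blue pads at 25 N, 43.8 mm apart.

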